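# Hang the bench mallet on the swivel hook

## Task

First turn the swivel hook so that its two prongs point the way the yellow arrow on its base points. Then draw the mallet out of its slanted holder and hang it on the hook, upright, with its handle down between the prongs and its head lying across both of them; lower it on rather than dropping it, let go, and leave the hook facing along the arrow. Do not disturb the jar, the spool or the bowl.

Things in the scene. Friction and masses are not known exactly. Their poses are not given: they have to be found in the camera images.
- stand: Fixed stand: round dark base 150 mm across, 14 mm thick; steel post 24 mm thick up to 170 mm; the turning blue hub (36 mm diameter, up to 230 mm) with the hook above it. Origin: centre of the base's underside, on the post's axis; z up. The yellow arrow on the base's top points along the stand's own -x.
- turret (a joint): Angle of the swivel hook about the post, rad. 0: the prongs point exactly along the yellow arrow (stand's -x). Positive: counter-clockwise seen from above. Range -0.6 to 2.4, no spring, detent or stop at 0; friction of 0.12 N m keeps it where it is left. Starts between 0.75 and 1.5. Facing along the arrow means within about 10 degrees.
- wing_grip (a point): Middle of the red upright wing on top of the hub, on the turning axis, 250 mm above the bench. The wing is a plate 44 mm long (along the prongs' direction), 12 mm thick, reaching from 230 to 266 mm above the bench. Made to be pinched from above across its thickness and turned.
- hook_seat (a point): Where the mallet hangs: midway between the prongs, level with their upper side (215 mm above the bench), 80 mm out from the post's axis. Axes turn with the hook: -x outward along the prongs, y across, z up. Two level steel prongs 10 mm thick, centre lines 52 mm apart (gap 42 mm), 30 to 125 mm out from the axis; a 10 mm crossbar joins them at 30 mm.
- mallet: Loose mallet, about 0.28 kg. Head 30 x 110 x 30 mm (steel, one yellow and one white end); square 20 mm wooden handle reaching 150 mm below the head. Origin: head's centre. z from handle to head, y along the 110 mm length, x across. Starts in the holder, z leaning 35 degrees towards the holder's -x, 55 mm of handle showing. Hung, its origin is 15 mm above the prongs' upper side.
- holder: Fixed wooden holder: base plate 160 x 100 x 14 mm and a slanted square sleeve whose bore (27 mm square, 95 mm deep) leans 35 degrees from vertical towards the holder's own -x. Origin: on the bench under the bore's inner floor, which lies 40 mm up; z up. The mallet must be drawn 95 mm along the bore's line to be free.
- jar: Bystander: jar, 60 mm diameter, 85 mm tall, origin at its underside's centre.
- spool: Bystander: copper wire spool, 64 mm diameter, 50 mm tall, origin at its underside's centre.
- bowl: Bystander: steel bowl, 130 mm across, 50 mm tall, origin at its underside's centre.
- hook_mouth (a point): Midway between the upturned tips of the two prongs, level with the tips' tops: 22 mm above the prongs' upper side, 135 mm out from the post's axis. The fork is open here: the mallet's handle can be brought in level between the prongs with the head passing above the tips.
Mind the look-alikes: they are no part of the job. Of the things that look like the mallet, the smallest one is meant.

How it is judged (in metres and radians):
On the way, in this order (a step that is already met when the one before it is completed fails the run):
1. the hook faces along the arrow (within 0.2 rad) while the mallet is still in its holder (value of joint turret between -0.2 and 0.2 rad and distance of mallet from where it was at the start of the episode below 0.08 m), for 0.3 s.
2. the mallet is drawn out of the holder (moved over 100 mm) (distance of mallet from where it was at the start of the episode above 0.1 m), for 0.2 s.
At the end, for the whole second after the job is handed in: The hook faces along the arrow within 0.2 rad; the mallet hangs at rest on it, upright within 0.15 rad, its head resting across both prongs (centre within 35 mm inward-or-outward of the seat point, 18 mm sideways, 15 mm +/- 6 mm above the prongs' upper side, head across the prongs within 0.45 rad) (value of joint turret between -0.2 and 0.2 rad and x of mallet in the frame of hook_seat between -0.035 and 0.035 m and y of mallet in the frame of hook_seat between -0.018 and 0.018 m and z of mallet in the frame of hook_seat between 0.009 and 0.021 m and angle between the y axis of mallet and the y axis of hook_seat, either way round below 0.45 rad and angle between mallet's own z axis and vertical below 0.15 rad and linear speed of mallet below 0.03 m/s and angular speed of mallet below 0.3 rad/s); the robot touches nothing.
It fails at once if the mallet is dropped (falls free of the fingers at over 0.5 m/s) (contact force between the fingers and mallet below 0.05 N and linear speed of mallet above 0.5 m/s).
It fails at once if the jar is moved over 30 mm (distance of jar from where it was at the start of the episode above 0.03 m).
It fails at once if the spool is moved over 30 mm (distance of spool from where it was at the start of the episode above 0.03 m).
It fails at once if the bowl is moved over 30 mm (distance of bowl from where it was at the start of the episode above 0.03 m).
It also fails if it takes over 64 s, if anything falls off the work surface, if the arm or the gripper's body presses on something with over 40 N, if the wrist force passes 120 N, or if a joint passes its speed limit or range.

## Robot

A 6-joint arm with a two-finger parallel gripper is mounted at the origin on the work surface. World frame = base frame: x ahead of the robot, y to its left, z up, the work surface at z = 0. Lengths are in mm, angles in rad, forces in N, time in s.
With the tool pointing down it reaches from about 350 to 775 mm from the base axis. Payload 7.3 kg.
Tool frame: the origin (TCP) lies on the centre line of the jaws, within the pads' length; the fingertips stand 17 mm ahead of it and the grasp point (between the pads) lies 2 mm behind it; z points along the fingers, y is the line along which they close (so a half turn about z gives the same grasp; the last joint's range is limited). The gripper opens to 92 mm and grips with 3 to 60 N. Pads are 19 mm wide; open, the fingers measure 130 mm over their backs; the gripper's body (75 mm by 190 mm) begins 47 mm behind the grasp point.
Start: joints at [1.152, 0.342, 1.524, -0, 1.275, -0.146], TCP at [141.434, 505.608, 243.741] pointing down, gripper open.
Joint ranges: [-2.53, 2.53], [-0.77, 2.02], [0.04, 2.7], [-1, 4.14], [0.28, 2.66], [-3.11, 3.11]. Speed limits (rad/s): [2.57, 2.57, 3.14, 3.14, 3.14, 3.14].

## Interface

Orientations are given as [roll, pitch, yaw] about the fixed x, y, z axes, in that order (R = Rz(yaw) Ry(pitch) Rx(roll)).
In Python, from plant import bot gives the robot as it stands. The module is installed in compiled form; this text tells all that it offers.
- The arm moves only by the shell command python3 -m pendant 'ROWS'. ROWS is JSON, a list of rows, each a list of 3 entries, a list of its own where there are three numbers: the shift along the world's x, y, z as a fraction of full scale, then the turn, a rotation vector about the world's x, y, z as a fraction of full scale, then the opening, from -1 (shut) to 1 (fully open), so that 0 is half open. In form: [[[tx, ty, tz], [rx, ry, rz], claw], ...]. A call has exactly 10 rows; each row shifts and turns the commanded pose from where the row before left it; what a row does not reach is not made up. Full scale, the value 1, is 30 mm for a shift and 0.12 rad for a turn. A row lasts 1/12 s, in which the tool goes at most 41.7 mm and 7.16 degrees, less where a joint would pass 70% of its speed; a pose out of reach is approached as far as the arm can. A call with a number of a shift or a turn outside -1 to 1 is refused whole. A call with a gripper value outside its range is refused whole. The fingers move at their own pace and stop on an object; the grip force is fixed at half the most. Time passes only in rows, so rows that do not move let the fingers close, or fill a call up. It gives the time, the measured TCP pose, the force, the opening and the grip force at its end, in the units of the state.
- bot.get_obs(): the state, without advancing time (a new reading comes with each control period).
- bot.capture(name): name is "scene" or "top"; returns the picture (480x640x3 uint8, blue, green, red); there is no depth.
- bot.camera_params(name): a dict with "fovy" (degrees; the focal length in pixels is half the picture's height over the tangent of half this angle, whatever the lens; pixels are square), "cx", "cy" (the principal point, pixels), "camera_from_world" (4x4, takes a point from world to camera coordinates). Camera axes: x right, y down, z forward; pixel columns grow to the right and rows downward; lengths in mm; the calibration is good to about 2 mm. A picture is of the moment at which its call begins. camera_params takes no time and is no camera call.
- bot.close_job(): hands the job in; it is judged then, once.
The state is a dict: "time": time; "joint_positions": joint angles; "dq": joint speeds; "tau": joint torques, N m; "tool_pos": TCP position; "tcp_rot": TCP orientation; "contact_force": force on the tool from outside, world axes, zero at the start; "moment": the same for the moment, N m; "grip_width": finger opening in mm; "finger_force": force on a finger pad.
Only numpy, scipy, OpenCV 4.12 (cv2) and the standard library are available. Lean on these libraries where they do the work, as an engineer would, in place of code of your own. Each camera call takes 0.05 s, during which the arm holds its last target. There are 200 camera calls.

## Working session

There is one attempt and no reset: what is moved stays moved. The work goes in short steps, Python scripts to look and compute and a shell command to move; the robot and the scene stay as the last step left them, time stands still between calls to the robot, and variables do not carry over. Pictures are saved under pics/ and viewed, at most 10 in all, crops included, and the job is handed in when it is done.

```bash
mkdir -p pics; python3 - <<'E'
from plant import bot
import cv2,numpy as np
for n in("scene","top"):
    im=bot.capture(n); cv2.imwrite(f"pics/{n}0.png",im)
    p=bot.camera_params(n); print(n,p["fovy"],p["cx"],p["cy"],np.round(p["camera_from_world"],4).tolist())
o=bot.get_obs();print(o)
E
```

```text
scene 57.401839875044914 317.928360230301 240.09306519399794 [[0.0467, 0.9989, 0.007, -17.1066], [0.5656, -0.0206, -0.8244, -188.5956], [-0.8234, 0.0424, -0.5659, 1457.3099], [0.0, 0.0, 0.0, 1.0]]
top 47.92681815835164 317.4245673139263 246.5215113881567 [[0.0197, -0.9998, -0.0006, -11.5429], [-0.9866, -0.0194, -0.1622, 583.4169], [0.1622, 0.0038, -0.9868, 1311.9504], [0.0, 0.0, 0.0, 1.0]]
{'time': 0.1, 'joint_positions': array([ 1.15200858e+00,  3.42660807e-01,  1.52493247e+00, -4.98107172e-06,
        1.27540247e+00, -1.46010754e-01]), 'dq': array([ 0.00017267, -0.00123232, -0.00258422,  0.00103519,  0.00042457,
       -0.00066228]), 'tau': array([ 6.09530689e-04, -4.32011354e+01, -2.44689882e+01,  7.18527683e-02,
        5.27181511e-02, -7.04833201e-05]), 'tool_pos': array([141.28176493, 505.27352305, 243.10658822]), 'tcp_rot': array([-3.14020380e+00, -1.99426330e-04,  2.86881698e+00]), 'contact_force': array([ 0.32603999, -1.16316742, -0.08467837]), 'moment': array([ 0.01537968, -0.0032315 ,  0.02810643]), 'finger_force': 0.0, 'grip_width': 91.76323056076586}
```

View pics/scene0.png

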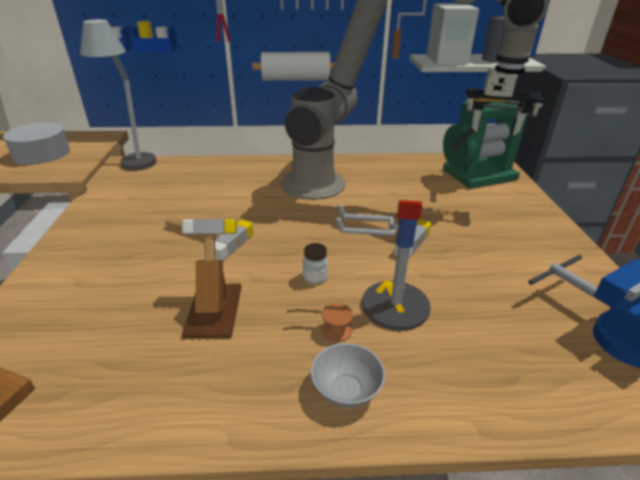

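View pics/top0.png

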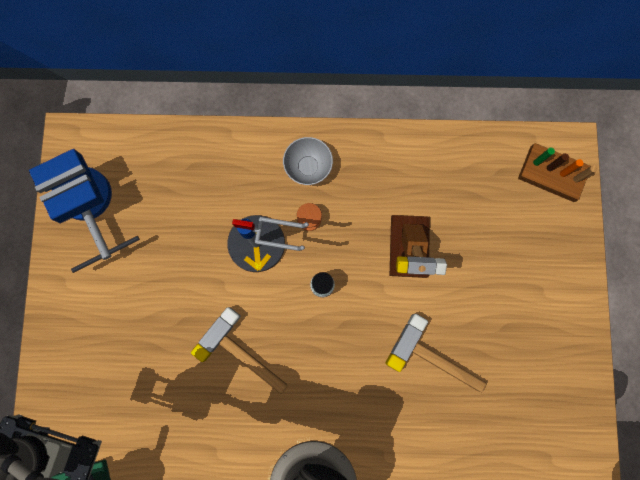

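```bash
cat > h.py <<'E'
import numpy as np,cv2
from plant import bot
P={n:bot.camera_params(n) for n in("scene","top")}
def ray(n,uv):
    p=P[n];f=240/np.tan(np.radians(p["fovy"]/2));M=np.array(p["camera_from_world"])
    d=M[:3,:3].T@np.array([(uv[0]-p["cx"])/f,(uv[1]-p["cy"])/f,1]);return -M[:3,:3].T@M[:3,3],d/np.linalg.norm(d)
def plane(n,uv,z):
    c,d=ray(n,uv);return c+d*(z-c[2])/d[2]
def tri(a,b):
    c1,d1=ray("scene",a);c2,d2=ray("top",b);s=np.linalg.lstsq(np.c_[d1,-d2],c2-c1,rcond=None)[0]
    p,q=c1+s[0]*d1,c2+s[1]*d2;return (p+q)/2,np.linalg.norm(p-q)
def blob(im,roi,lo,hi):
    x0,y0,x1,y1=roi;h=cv2.cvtColor(im[y0:y1,x0:x1],cv2.COLOR_BGR2HSV);m=cv2.inRange(h,lo,hi)
    cs=max(cv2.findContours(m,0,2)[0],key=cv2.contourArea)+np.array([x0,y0]);M=cv2.moments(cs)
    return np.array([M["m10"],M["m01"]])/M["m00"],M["m00"],cs
RED=((0,150,80),(8,255,255));YEL=((22,170,120),(32,255,255));GREY=((0,0,90),(179,60,255));DARK=((0,0,20),(179,70,90))
E
python3 - <<'E'
from h import *
s,t=cv2.imread("pics/scene0.png"),cv2.imread("pics/top0.png")
rs,_,_=blob(s,(380,190,440,225),*RED);rt,_,c=blob(t,(215,205,280,250),*RED)
print("wing",rs,rt,tri(rs,rt),plane("top",rt,258)); r=cv2.minAreaRect(c);print([plane("top",q,262).round(0) for q in cv2.boxPoints(r)])
a,_,c=blob(t,(225,240,290,280),*YEL);tip=c[c[:,0,1].argmax()][0];tail=c[c[:,0,1].argmin()][0];print("arrow",plane("top",a,14),plane("top",tip,14),plane("top",tail,14))
d,ar,c=blob(t,(215,205,295,280),*DARK);h=cv2.convexHull(c);e=cv2.fitEllipse(h);print("base",e,plane("top",e[0],14))
ys,_,_=blob(s,(225,215,260,234),*YEL);yt,_,_=blob(t,(390,250,415,280),*YEL);print("yel",ys,yt,tri(ys,yt),plane("top",yt,182))
g,ar,c=blob(t,(390,250,450,280),*GREY);print("grey",g,ar,plane("top",g,182));
x0,y0=390,250;hs=cv2.cvtColor(t[250:280,390:450],cv2.COLOR_BGR2HSV)
m=cv2.inRange(hs,*YEL)|cv2.inRange(hs,*GREY);pts=cv2.findNonZero(m)+np.array([x0,y0]);r=cv2.minAreaRect(pts);print("head",r,plane("top",r[0],182),[plane("top",q,182).round(0) for q in cv2.boxPoints(r)])
for n,roi,z in(("jar",(305,265,340,300),85),("bowl",(280,135,336,188),50)): pass
print("jar",plane("top",(322,284),85),"spool",plane("top",(310,216),50),"bowl",plane("top",(308,162),50))
print("holderbase",[plane("top",q,14).round(0) for q in((391,216),(431,217),(390,275))])
A=cv2.resize(t[200:290,380:470],(400,400),interpolation=2);B=cv2.resize(t[200:290,215:305],(400,400),interpolation=2);cv2.imwrite("pics/c0.png",np.hstack([A,B]))
E
```

```text
wing [409.41469084 209.13342631] [241.75268817 223.109319  ] (array([598.15693289, 162.17350432, 248.83049942]), np.float64(2.234211266177323)) [596.50615274 161.92873196 258.        ]
[array([592., 183., 262.]), array([605., 182., 262.]), array([600., 139., 262.]), array([586., 140., 262.])]
arrow [551.6091653  154.23720979  14.        ] [525.05021982 153.70181067  14.        ] [584.59310261 163.70641773  14.        ]
base ((255.89991760253906, 243.0837860107422), (55.75855255126953, 57.1085205078125), 68.15764617919922) [594.93701925 159.1956233   14.        ]
yel [237.41056911 225.13414634] [401.91697192 264.80830281] (array([ 523.87160259, -185.32017703,  174.1033739 ]), np.float64(15.075437728943932)) [ 523.44199426 -191.71304515  182.        ]
grey [427.10549376 266.59184361] 494.5 [ 520.50848485 -248.38927732  182.        ]
head ((421.4563903808594, 265.3728332519531), (49.18855285644531, 16.579288482666016), 2.862405300140381) [ 523.02532407 -235.70531727  182.        ] [array([ 506., -179.,  182.]), array([ 544., -181.,  182.]), array([ 540., -292.,  182.]), array([ 503., -290.,  182.])]
jar [485.70575156 -13.08229532  85.        ] spool [661.22998561  20.31979546  50.        ] bowl [803.60020657  28.60945262  50.        ]
holderbase [array([ 673., -190.,   14.]), array([ 673., -294.,   14.]), array([ 519., -187.,   14.])]
```

View pics/c0.png

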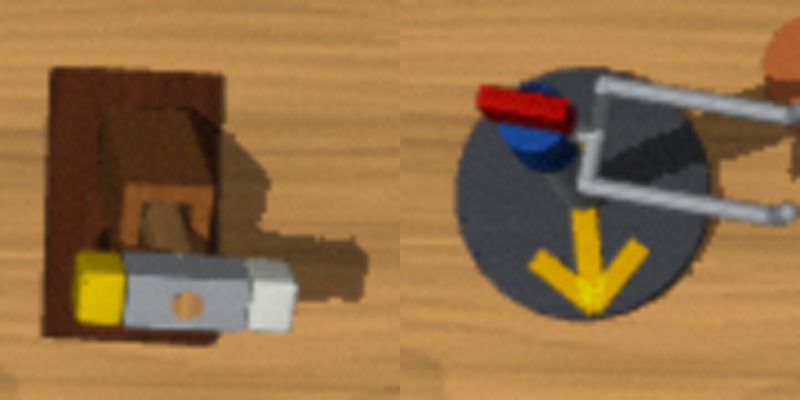

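Candidates for the mallet in the top view are the one in the holder at (420,266) and the loose ones at (215,335) and (407,343). I choose (420,266), which is the smallest and sits in the slanted sleeve. The crop confirms this: yellow end at left, white end at right, leaning towards world -x. The prongs currently point about along world -y and the arrow along -x, slightly towards -y. That puts the turret at about 1.35.

```bash
python3 -m pendant '[[[0.76,-0.57,0.3],[0,0,-0.6],1],[[0.76,-0.57,0.3],[0,0,-0.6],1],[[0.76,-0.57,0.3],[0,0,-0.6],1],[[0.76,-0.57,0.3],[0,0,-0.6],1],[[0.76,-0.57,0.3],[0,0,-0.6],1],[[0.76,-0.57,0.3],[0,0,-0.6],1],[[0.76,-0.57,0.3],[0,0,-0.6],1],[[0.76,-0.57,0.3],[0,0,-0.6],1],[[0.76,-0.57,0.3],[0,0,-0.6],1],[[0.76,-0.57,0.3],[0,0,-0.6],1]]'; python3 -m pendant '[[[0.76,-0.57,0],[0,0,-0.6],1],[[0.76,-0.57,0],[0,0,-0.6],1],[[0.76,-0.57,0],[0,0,-0.6],1],[[0.76,-0.57,0],[0,0,-0.6],1],[[0.76,-0.57,0],[0,0,-0.6],1],[[0.76,-0.57,0],[0,0,-0.6],1],[[0.76,-0.57,0],[0,0,-0.6],1],[[0.76,-0.57,0],[0,0,-0.6],1],[[0,0,0],[0,0,0],1],[[0,0,0],[0,0,0],1]]'
```

```text
time: 0.93
tool_pos: [370.2, 333.5, 333.9]
tcp_rot: [-3.141, -0.0, 2.145]
contact_force: [1.5, 0.8, 0.4]
grip_width: 91.8
finger_force: 0.0
time: 1.77
tool_pos: [552.4, 196.8, 332.6]
tcp_rot: [-3.14, 0.0, 1.571]
contact_force: [-0.4, 0.6, -1.2]
grip_width: 91.7
finger_force: 0.0
```

```bash
python3 -m pendant '[[[0.735,-0.6,0],[0,0,-0.53],1],[[0.735,-0.6,0],[0,0,-0.53],1],[[0,0,-0.67],[0,0,0],1],[[0,0,-0.67],[0,0,0],1],[[0,0,-0.67],[0,0,0],1],[[0,0,-0.67],[0,0,0],1],[[0,0,0],[0,0,0],-0.2],[[0,0,0],[0,0,0],-0.4],[[0,0,0],[0,0,0],-0.4],[[0,0,0],[0,0,0],-0.4]]'; python3 - <<'E'
from h import *
t,s=bot.capture("top"),bot.capture("scene")
cv2.imwrite("pics/c1.png",np.hstack([cv2.resize(t[170:290,200:320],(400,400)),cv2.resize(s[150:270,350:470],(400,400))]))
E
```

```text
time: 2.6
tool_pos: [596.3, 162.3, 255.2]
tcp_rot: [3.139, -0.001, 1.446]
contact_force: [-1.0, -0.2, -0.3]
grip_width: 69.8
finger_force: 0.0
```

View pics/c1.png

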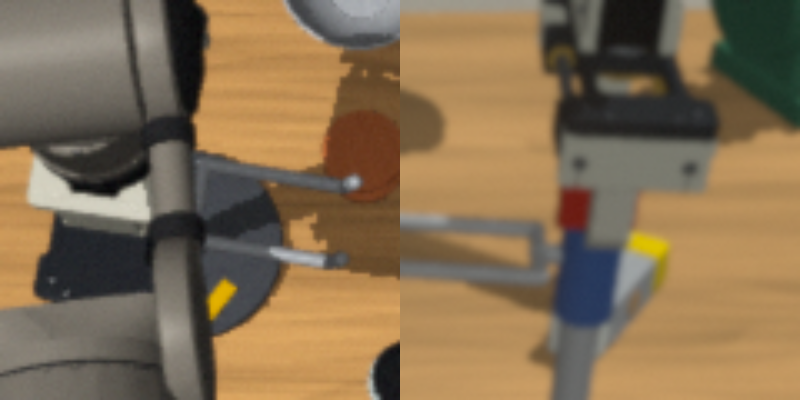

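The crops show the fingers straddling the red wing, with the apparent sideways offset explained by perspective. Closing now.

```bash
python3 -m pendant '[[[0,0,0],[0,0,0],-1],[[0,0,0],[0,0,0],-1],[[0,0,0],[0,0,0],-1],[[0,0,0],[0,0,0],-1],[[0,0,0],[0,0,0],-1],[[0,0,0],[0,0,0],-1],[[0,0,0],[0,0,0],-1],[[0,0,0],[0,0,0],-1],[[0,0,0],[0,0,0],-1],[[0,0,0],[0,0,0],-1]]'
```

```text
time: 3.53
tool_pos: [596.7, 161.7, 253.3]
tcp_rot: [3.14, -0.0, 1.446]
contact_force: [5.5, -0.5, -2.3]
grip_width: 11.6
finger_force: 29.9
```

```bash
python3 -m pendant '[[[0,0,0],[0,0,-0.63],-1],[[0,0,0],[0,0,-0.63],-1],[[0,0,0],[0,0,-0.63],-1],[[0,0,0],[0,0,-0.63],-1],[[0,0,0],[0,0,-0.63],-1],[[0,0,0],[0,0,-0.63],-1],[[0,0,0],[0,0,-0.63],-1],[[0,0,0],[0,0,-0.63],-1],[[0,0,0],[0,0,-0.63],-1],[[0,0,0],[0,0,-0.63],-1]]'; python3 -m pendant '[[[0,0,0],[0,0,-0.63],-1],[[0,0,0],[0,0,-0.63],-1],[[0,0,0],[0,0,-0.63],-1],[[0,0,0],[0,0,-0.63],-1],[[0,0,0],[0,0,-0.63],-1],[[0,0,0],[0,0,-0.63],-1],[[0,0,0],[0,0,-0.63],-1],[[0,0,0],[0,0,-0.63],-1],[[0,0,0],[0,0,0],-1],[[0,0,0],[0,0,0],-1]]'
```

```text
time: 4.37
tool_pos: [597.2, 161.4, 253.3]
tcp_rot: [3.139, -0.002, 0.686]
contact_force: [7.9, -1.3, -3.1]
grip_width: 11.6
finger_force: 30.0
time: 5.2
tool_pos: [597.4, 160.9, 253.3]
tcp_rot: [3.14, -0.003, 0.083]
contact_force: [8.5, -2.3, -2.5]
grip_width: 12.0
finger_force: 29.9
```

```bash
python3 -m pendant '[[[0,0,0],[0,0,0],0],[[0,0,0],[0,0,0],0],[[0,0,0],[0,0,0],0],[[0,0,0],[0,0,0],0],[[0,0,0.75],[0,0,0],0.5],[[0,0,0.75],[0,0,0],0.5],[[0,0,0.75],[0,0,0],1],[[0,0,0.75],[0,0,0],1],[[-0.26,-0.83,0],[0,0,0.76],1],[[-0.26,-0.83,0],[0,0,0.76],1]]'; python3 -m pendant '[[[-0.26,-0.83,0],[0,0,0.76],1],[[-0.26,-0.83,0],[0,0,0.76],1],[[-0.26,-0.83,0],[0,0,0.76],1],[[-0.26,-0.83,0],[0,0,0.76],1],[[-0.26,-0.83,0],[0,0,0.76],1],[[-0.26,-0.83,0],[0,0,0.76],1],[[-0.26,-0.83,0],[0,0,0.76],1],[[-0.26,-0.83,0],[0,0,0.76],1],[[-0.26,-0.83,0],[0,0,0.76],1],[[-0.26,-0.83,0],[0,0,0.76],1]]'; python3 -m pendant '[[[-0.26,-0.83,0],[0,0,0.76],1],[[-0.26,-0.83,0],[0,0,0.76],1],[[-0.26,-0.83,0],[0,0,0.76],1],[[-0.26,-0.83,0],[0,0,0.76],1],[[0,0,0],[0,-0.85,0],1],[[0,0,0],[0,-0.85,0],1],[[0,0,0],[0,-0.85,0],1],[[0,0,0],[0,-0.85,0],1],[[0,0,0],[0,-0.85,0],1],[[0,0,0],[0,-0.85,0],1]]'
python3 - <<'E'
from h import *
t,s=bot.capture("top"),bot.capture("scene");cv2.imwrite("pics/t2.png",t);cv2.imwrite("pics/s2.png",s)
print(bot.get_obs()["tool_pos"],bot.get_obs()["joint_positions"])
r,_,c=blob(t,(215,190,290,260),*RED);print("wing",plane("top",r,262),[plane("top",q,262).round(0) for q in cv2.boxPoints(cv2.minAreaRect(c))])
cv2.imwrite("pics/c2.png",np.hstack([cv2.resize(t[200:320,205:325],(400,400)),cv2.resize(s[170:290,160:280],(400,400))]))
E
```

```text
time: 6.03
tool_pos: [580.4, 112.6, 344.8]
tcp_rot: [3.141, -0.003, 0.274]
contact_force: [0.5, -0.1, -0.5]
grip_width: 73.6
finger_force: 0.0
time: 6.87
tool_pos: [501.6, -137.8, 343.5]
tcp_rot: [3.142, -0.0, 1.184]
contact_force: [1.0, -0.9, 0.4]
grip_width: 91.9
finger_force: 0.0
time: 7.7
tool_pos: [470.9, -236.5, 344.3]
tcp_rot: [2.524, -0.013, 1.548]
contact_force: [-1.0, 0.7, -0.7]
grip_width: 91.7
finger_force: 0.0
[ 468.9299172  -235.55026515  341.78855574] [-0.87592472  0.02995271  1.79522178  0.56267194  0.97548919 -1.08664107]
wing [597.09696342 159.84086684 262.        ] [array([617., 169., 262.]), array([619., 154., 262.]), array([576., 147., 262.]), array([573., 162., 262.])]
```

View pics/c2.png

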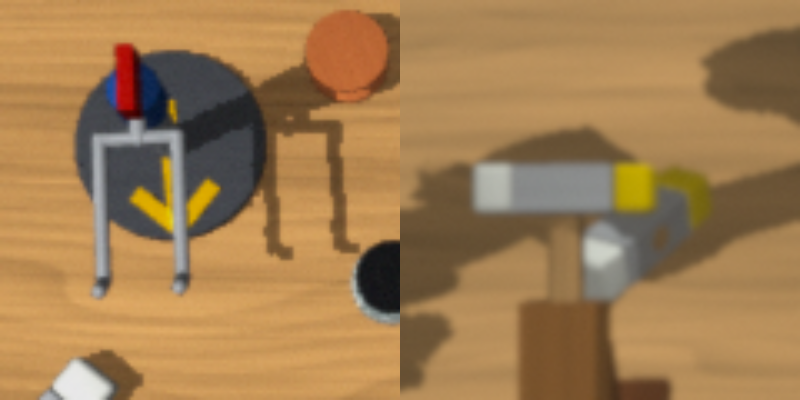

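The crop shows the prongs (left tip (234,287), right tip (259,285) in the top view) now parallel to the arrow within a few degrees. The mallet is free to grasp, with its head centre at about (209,226) in the scene view.

```bash
python3 - <<'E'
from h import *
print(tri((209.5,226.4),(421.46,265.37)),plane("top",(421.46,265.37),175))
M=np.array(P["top"]["camera_from_world"]);
for n in P:
  p=P[n];f=240/np.tan(np.radians(p["fovy"]/2));M=np.array(p["camera_from_world"])
  q=[]
  y=-.023;zx=np.array([-.5735*np.cos(y),-.5735*np.sin(y),.819]);xx=np.array([.819*np.cos(y),.819*np.sin(y),.5735]);yy=np.array([-np.sin(y),np.cos(y),0])
  C=np.array([523.5,-237,175])
  for a in(-15,15):
   for b in(-55,55):
    for c in(-15,15):
     v=M[:3,:3]@(C+a*xx+b*yy+c*zx)+M[:3,3];q.append([v[0]/v[2]*f+p["cx"],v[1]/v[2]*f+p["cy"]])
  q=np.array(q);print(n,q.min(0).round(1),q.max(0).round(1))
pr=lambda u,v,z:plane("top",(u,v),z)
for a,b,z in(((234.9,244),(234.3,283),215),((258.6,244),(259.1,281),215),((255.2,249),(256.6,268),14)):
  d=pr(*b,z)-pr(*a,z);print(np.arctan2(-d[1],-d[0]),pr(*a,z))
E
```

```text
(array([ 524.28323723, -236.84074208,  171.73712174]), np.float64(1.6443252676924833)) [ 523.95967256 -237.04999899  175.        ]
scene [180.3 217.1] [236.5 232.4]
top [395.8 255.7] [447.9 275.6]
0.029365936546240926 [558.08342307 181.39822297 215.        ]
0.0507307059630494 [559.11000216 129.13088176 215.        ]
0.1109508129915006 [579.42994581 160.40895818  14.        ]
```

```bash
python3 -m pendant '[[[0.04,0,-0.8],[0,0,0],1],[[0.04,0,-0.8],[0,0,0],1],[[0.04,0,-0.8],[0,0,0],1],[[0.04,0,-0.8],[0,0,0],1],[[0.25,-0.01,-0.36],[0,0,0],1],[[0.25,-0.01,-0.36],[0,0,0],1],[[0.25,-0.01,-0.36],[0,0,0],1],[[0.25,-0.01,-0.36],[0,0,0],1],[[0,0,0],[0,0,0],1],[[0,0,0],[0,0,0],1]]';python3 - <<'E'
from h import *
t,s=bot.capture("top"),bot.capture("scene");o=bot.get_obs();print(o["tool_pos"],o["tcp_rot"])
cv2.imwrite("pics/c3.png",np.hstack([cv2.resize(t[200:320,360:480],(400,400)),cv2.resize(s[150:270,140:260],(400,400))]))
E
```

```text
time: 8.63
tool_pos: [506.7, -237.3, 204.0]
tcp_rot: [2.531, -0.016, 1.551]
contact_force: [-0.4, 0.7, 0.3]
grip_width: 92.0
finger_force: 0.0
[ 506.3960816  -237.76820707  204.9236654 ] [ 2.52945794 -0.01491658  1.54999596]
```

View pics/c3.png

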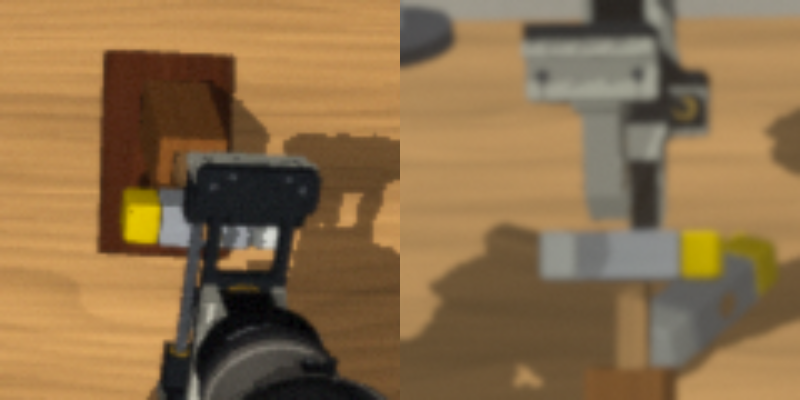

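The fingers straddle the head across its 30 mm width, nearly centred on the handle line (about (209,230) in the scene view). Going in the rest of the way and closing.

```bash
python3 -m pendant '[[[0.15,0.02,-0.29],[0,0,0],1],[[0.15,0.02,-0.29],[0,0,0],1],[[0.15,0.02,-0.29],[0,0,0],1],[[0,0,0],[0,0,0],0],[[0,0,0],[0,0,0],-1],[[0,0,0],[0,0,0],-1],[[0,0,0],[0,0,0],-1],[[0,0,0],[0,0,0],-1],[[0,0,0],[0,0,0],-1],[[0,0,0],[0,0,0],-1]]';python3 -m pendant '[[[0,0,0],[0,0,0],-1],[[0,0,0],[0,0,0],-1],[[0,0,0],[0,0,0],-1],[[0,0,0],[0,0,0],-1],[[-0.02,0,0.03],[0,0,0],-1],[[-0.04,0,0.06],[0,0,0],-1],[[-0.08,0,0.11],[0,0,0],-1],[[-0.14,0,0.2],[0,0,0],-1],[[-0.14,0,0.2],[0,0,0],-1],[[0,0,0],[0,0,0],-1]]'
```

```text
time: 9.57
tool_pos: [519.4, -236.1, 178.3]
tcp_rot: [2.529, -0.015, 1.549]
contact_force: [0.4, -0.5, 0.0]
grip_width: 49.4
finger_force: 0.0
time: 10.4
tool_pos: [506.4, -236.0, 196.8]
tcp_rot: [2.529, -0.015, 1.549]
contact_force: [1.0, -0.4, -0.9]
grip_width: 29.8
finger_force: 29.9
```

```bash
python3 -m pendant '[[[-0.19,0.004,0.27],[0,0,0],-1],[[-0.19,0.004,0.27],[0,0,0],-1],[[-0.19,0.004,0.27],[0,0,0],-1],[[-0.19,0.004,0.27],[0,0,0],-1],[[-0.19,0.004,0.27],[0,0,0],-1],[[-0.19,0.004,0.27],[0,0,0],-1],[[-0.19,0.004,0.27],[0,0,0],-1],[[-0.19,0.004,0.27],[0,0,0],-1],[[-0.19,0.004,0.27],[0,0,0],-1],[[-0.19,0.004,0.27],[0,0,0],-1]]'
```

```text
time: 11.23
tool_pos: [449.0, -234.7, 277.7]
tcp_rot: [2.53, -0.015, 1.549]
contact_force: [-0.4, 0.3, -3.4]
grip_width: 29.6
finger_force: 29.9
```

```bash
python3 -m pendant '[[[-0.16,0,0.25],[0,0.51,0],-1],[[-0.16,0,0.25],[0,0.51,0],-1],[[-0.16,0,0.25],[0,0.51,0],-1],[[-0.16,0,0.25],[0,0.51,0],-1],[[-0.16,0,0.25],[0,0.51,0],-1],[[-0.16,0,0.25],[0,0.51,0],-1],[[-0.16,0,0.25],[0,0.51,0],-1],[[-0.16,0,0.25],[0,0.51,0],-1],[[-0.16,0,0.25],[0,0.51,0],-1],[[-0.16,0,0.25],[0,0.51,0],-1]]';python3 -m pendant '[[[0,0.2,0],[0,0,0],-1],[[0,0.4,0],[0,0,0],-1],[[0,0.6,0],[0,0,0.1],-1],[[0,0.7,0],[0,0,0.1],-1],[[0,0.7,0],[0,0,0.1],-1],[[0,0.7,0],[0,0,0.1],-1],[[0,0.7,0],[0,0,0.1],-1],[[0,0.7,0],[0,0,0.1],-1],[[0,0.7,0],[0,0,0.1],-1],[[0,0.7,0],[0,0,0],-1]]';python3 -m pendant '[[[0,0.7,0],[0,0,0],-1],[[0,0.7,0],[0,0,0],-1],[[0,0.7,0],[0,0,0],-1],[[0,0.7,0],[0,0,0],-1],[[0,0.7,0],[0,0,0],-1],[[0,0.7,0],[0,0,0],-1],[[0,0.7,0],[0,0,0],-1],[[0,0.6,0],[0,0,0],-1],[[0,0.4,0],[0,0,0],-1],[[0,0.2,0],[0,0,0],-1]]'
```

```text
time: 12.07
tool_pos: [401.1, -234.9, 353.1]
tcp_rot: [-3.139, 0.001, 1.543]
contact_force: [0.2, 0.2, -2.5]
grip_width: 29.6
finger_force: 29.9
time: 12.9
tool_pos: [400.7, -49.8, 351.6]
tcp_rot: [3.14, -0.001, 1.628]
contact_force: [0.1, -0.4, -3.2]
grip_width: 29.8
finger_force: 29.9
time: 13.73
tool_pos: [400.4, 133.0, 351.7]
tcp_rot: [3.141, -0.002, 1.629]
contact_force: [-0.7, -0.2, -3.0]
grip_width: 29.8
finger_force: 29.9
```

```bash
python3 -m pendant '[[[0,0.18,-0.3],[0,0,0],-1],[[0,0.18,-0.4],[0,0,0],-1],[[0,0.18,-0.4],[0,0,0],-1],[[0,0.18,-0.4],[0,0,0],-1],[[0,0,-0.4],[0,0,0],-1],[[0,0,-0.4],[0,0,0],-1],[[0,0,-0.3],[0,0,0],-1],[[0,0,0],[0,0,0],-1],[[0,0,0],[0,0,0],-1],[[0,0,0],[0,0,0],-1]]';python3 - <<'E'
from h import *
t,s=bot.capture("top"),bot.capture("scene");o=bot.get_obs();print(o["tool_pos"],o["tcp_rot"]);cv2.imwrite("pics/s4.png",s);cv2.imwrite("pics/t4.png",t)
cv2.imwrite("pics/c4.png",np.hstack([cv2.resize(t[190:340,200:350],(400,400)),cv2.resize(s[150:270,330:450],(400,400))]))
E
```

```text
time: 14.57
tool_pos: [402.1, 152.7, 274.5]
tcp_rot: [3.14, -0.0, 1.628]
contact_force: [-0.5, 0.6, -2.0]
grip_width: 29.6
finger_force: 29.9
[402.19118388 152.77008876 274.70341093] [ 3.14000781e+00 -2.48374739e-04  1.62770324e+00]
```

View pics/c4.png

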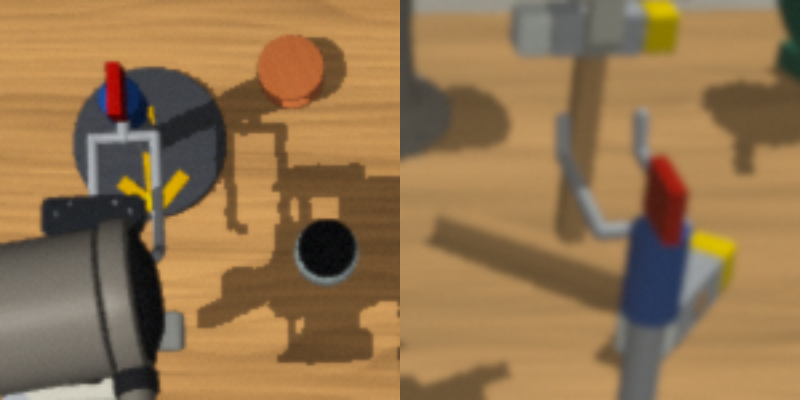

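```bash
python3 - <<'E'
from h import *
def px(u,v,x):
    c,d=ray("scene",(330+(u-400)*.3,150+v*.3));return (c+d*(x-c[0])/d[0]).round(1)
print("head ends",px(515,36,417),px(678,32,417),"handle top",px(590,60,412),"bottom",px(570,236,412))
for u,v in((233.5,243),(257.5,243),(259,282)): pass
print("tips",px(562,120,463),px(641,115,463),"corners",px(603,225,567))
E
```

```text
head ends [417.   98.6 267. ] [417.  207.5 268.4] handle top [412.  151.5 246.6] bottom [412.  150.4 106.9]
tips [463.  125.8 228.3] [463.  177.5 231. ] corners [567.  135.2 211.6]
```

The crops show the mallet upright in front of the fork: handle at about (387,200) in the scene view, between the tips at (379,185) and (402,185). Moving in level.

```bash
python3 -m pendant '[[[0.3,0,0],[0,0,0],-1],[[0.4,0,0],[0,0,0],-1],[[0.4,0,0],[0,0,0],-1],[[0.4,0,0],[0,0,0],-1],[[0.4,0.015,0],[0,0,0],-1],[[0.4,0.02,0],[0,0,0],-1],[[0.4,0.02,0],[0,0,0],-1],[[0.4,0.02,0],[0,0,0],-1],[[0.4,0.02,0],[0,0,0],-1],[[0.3,0.02,0],[0,0,0],-1]]';python3 -m pendant '[[[0,0,0],[0,0,0],-1],[[0,0,-0.2],[0,0,0],-1],[[0,0,-0.2],[0,0,0],-1],[[0,0,-0.2],[0,0,0],-1],[[0,0,-0.2],[0,0,0],-1],[[0,0,-0.1],[0,0,0],-1],[[0,0,-0.05],[0,0,0],-1],[[0,0,0],[0,0,0],-1],[[0,0,0],[0,0,0],-1],[[0,0,0],[0,0,0],-1]]'
python3 - <<'E'
from h import *
t,s=bot.capture("top"),bot.capture("scene");o=bot.get_obs();print(o["tool_pos"],o["tcp_rot"],o["contact_force"])
cv2.imwrite("pics/c5.png",np.hstack([cv2.resize(t[190:340,200:350],(400,400)),cv2.resize(s[150:270,330:450],(400,400))]))
E
```

```text
time: 15.5
tool_pos: [517.5, 156.2, 274.1]
tcp_rot: [3.141, -0.0, 1.628]
contact_force: [-1.0, 0.2, -3.2]
grip_width: 29.8
finger_force: 29.9
time: 16.33
tool_pos: [516.0, 156.3, 245.9]
tcp_rot: [3.141, -0.0, 1.628]
contact_force: [-0.3, -0.4, -2.7]
grip_width: 29.6
finger_force: 29.9
[515.98871113 156.2640724  245.86240129] [ 3.14080872e+00 -3.37984894e-05  1.62796472e+00] [-0.06161209 -0.04504591 -2.79758721]
```

View pics/c5.png

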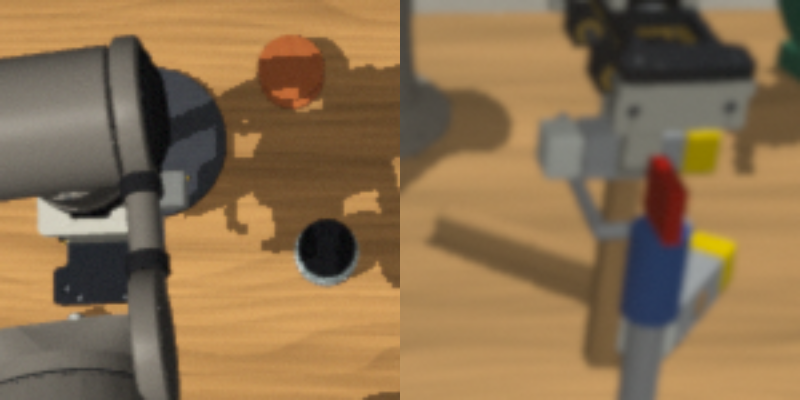

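The handle hangs between the prongs and the head is still about 8 mm above them. Lowering gently until contact.

```bash
python3 -m pendant '[[[0,0,-0.05],[0,0,0],-1],[[0,0,-0.05],[0,0,0],-1],[[0,0,-0.05],[0,0,0],-1],[[0,0,-0.05],[0,0,0],-1],[[0,0,0],[0,0,0],-1],[[0,0,0],[0,0,0],-1],[[0,0,0],[0,0,0],-1],[[0,0,0],[0,0,0],-1],[[0,0,0],[0,0,0],-1],[[0,0,0],[0,0,0],-1]]'
```

```text
time: 17.27
tool_pos: [515.9, 156.3, 239.6]
tcp_rot: [3.141, -0.0, 1.628]
contact_force: [-0.4, 0.1, -2.5]
grip_width: 29.8
finger_force: 29.9
```

```bash
python3 -m pendant '[[[0,0,-0.04],[0,0,0],-1],[[0,0,0],[0,0,0],-1],[[0,0,0],[0,0,0],-1],[[0,0,0],[0,0,0],-1],[[0,0,0],[0,0,0],-1],[[0,0,0],[0,0,0],-1],[[0,0,0],[0,0,0],-1],[[0,0,0],[0,0,0],-1],[[0,0,0],[0,0,0],-1],[[0,0,0],[0,0,0],-1]]'
```

```text
time: 18.1
tool_pos: [515.8, 156.3, 238.3]
tcp_rot: [3.142, 0.0, 1.628]
contact_force: [0.3, -0.0, -3.1]
grip_width: 29.8
finger_force: 29.9
```

```bash
python3 -m pendant '[[[0,0,-0.04],[0,0,0],-1],[[0,0,0],[0,0,0],-1],[[0,0,0],[0,0,0],-1],[[0,0,0],[0,0,0],-1],[[0,0,0],[0,0,0],-1],[[0,0,0],[0,0,0],-1],[[0,0,0],[0,0,0],-1],[[0,0,0],[0,0,0],-1],[[0,0,0],[0,0,0],-1],[[0,0,0],[0,0,0],-1]]'
```

```text
time: 18.93
tool_pos: [516.0, 156.3, 237.3]
tcp_rot: [3.141, 0.0, 1.628]
contact_force: [0.3, 0.0, 1.3]
grip_width: 29.7
finger_force: 29.9
```

```bash
python3 -m pendant '[[[0,0,-0.02],[0,0,0],-1],[[0,0,0],[0,0,0],-1],[[0,0,0],[0,0,0],-0.3],[[0,0,0],[0,0,0],-0.25],[[0,0,0],[0,0,0],-0.2],[[0,0,0],[0,0,0],-0.1],[[0,0,0],[0,0,0],0],[[0,0,0],[0,0,0],0.05],[[0,0,0],[0,0,0],0.05],[[0,0,0],[0,0,0],0.05]]'; python3 -m pendant '[[[0,0,0.2],[0,0,0],0.05],[[0,0,0.4],[0,0,0],0.05],[[0,0,0.6],[0,0,0],0.05],[[0,0,0.6],[0,0,0],0.05],[[0,0,0.6],[0,0,0],0.05],[[-0.8,-0.4,0.2],[0,0,0],0.05],[[-0.8,-0.7,0.2],[0,0,0],0.05],[[0,-1,0],[0,0,0],0.05],[[0,-1,0],[0,0,0],0.05],[[0,-1,0],[0,0,0],0.05]]';  python3 -m pendant '[[[0,-1,0],[0,0,0],0.05],[[0,-1,0],[0,0,0],0.05],[[0,-1,0],[0,0,0],0.05],[[0,-1,0],[0,0,0],0.05],[[0,0,0],[0,0,0],0.05],[[0,0,0],[0,0,0],0.05],[[0,0,0],[0,0,0],0.05],[[0,0,0],[0,0,0],0.05],[[0,0,0],[0,0,0],0.05],[[0,0,0],[0,0,0],0.05]]'
python3 - <<'E'
from h import *
t,s=bot.capture("top"),bot.capture("scene")
cv2.imwrite("pics/c6.png",np.hstack([cv2.resize(t[190:340,200:350],(400,400)),cv2.resize(s[150:300,330:480],(400,400))]))
E
```

```text
time: 19.77
tool_pos: [515.8, 156.3, 236.5]
tcp_rot: [3.142, 0.0, 1.628]
contact_force: [1.1, 0.3, -0.3]
grip_width: 48.1
finger_force: 0.0
time: 20.6
tool_pos: [467.4, 32.4, 321.6]
tcp_rot: [3.14, 0.0, 1.629]
contact_force: [1.4, 0.5, -0.3]
grip_width: 48.0
finger_force: 0.0
time: 21.43
tool_pos: [467.9, -85.8, 320.7]
tcp_rot: [3.141, -0.0, 1.63]
contact_force: [-0.4, -0.4, -0.7]
grip_width: 48.4
finger_force: 0.0
```

View pics/c6.png

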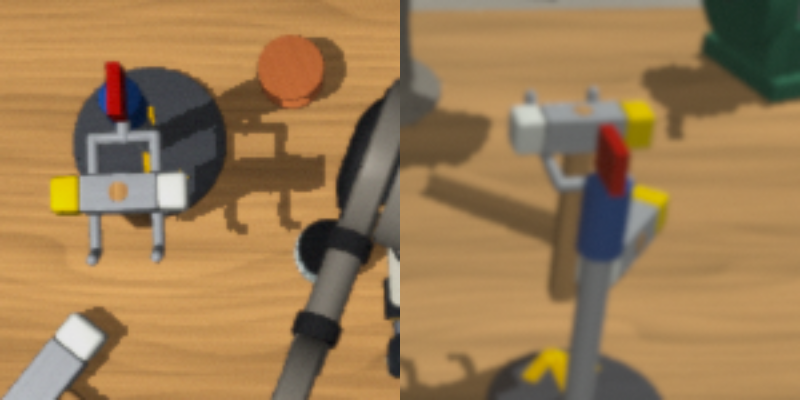

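The mallet hangs level across both prongs (head centre about (244,262) in the top view, handle between the prongs). The hook faces along the arrow and the arm is clear.

```bash
python3 -c "
from plant import bot
print(bot.close_job())"
```

```text
the job is handed in; nothing more can be done
None
```

The hook was turned to face along the arrow and the mallet from the holder now hangs upright across both prongs, released, with no sign in the pictures that the jar, spool or bowl moved; I handed the job in at about 21.5 s, but no verdict was returned.

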